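Strip the clutch pack for inspection

TASK

Free the clutch pack from its transit fixture: turn both brass turn buttons a quarter turn aside, lift off the keeper bar and lay it flat across the two low rests on the robot side of the fixture. Then take the pack apart from the top, one part at a time: set the small release bearing flat in the round dish, the pressure plate in the middle of the stone surface plate, and the big friction disc in the middle of the bench scale's square pan. Set everything down without dropping it, leave it all the right way up, and leave the buttons turned.

Things in the scene. Friction and masses are not known exactly. Their poses are not given: they have to be found in the camera images.
- fixture: Fixed fixture (mm); origin on table under stack, z up, -x to robot. Grey base x -130..70, y +-75, 10 thick; stack on it at x=y=0. At y +-96: post 40 (x) by 32 (y), top z 87, with turn button. Inside it a ledge, z 78 (y 62-80, side cheeks to z 86) for keeper ends. Keeper rests: 2 blocks at x -105, y +-50, top z 43, 40 in x between lips 6 high. Parked keeper: along y at x -105, y 0, underside z 43
- button_left (a joint): Brass turn button on the fixture's +y post: blade 52 long, 12 wide, 14 high (z 88-102 mm), turning about its middle, a vertical axis at fixture (0, +96 mm). Value rad, anticlockwise from above positive; 0 = blade along fixture y, inner end over the keeper. Turns to +-1.75, stays where left (friction 0.06 N m). Aside at +-1.57; keeper free beyond 1.15 either way. Pinch its width from above
- button_right (a joint): The same turn button on the fixture's -y post, axis at fixture (0, -96 mm); same size, sign, zero and friction.
- keeper: Keeper bar, loose, aluminium, 0.11 to 0.21 kg: 20 mm wide (x), 156 long (y), 8 thick, with a grip block 20 x 50 mm on its middle, its top 24 mm above the bar's underside. Origin: centre of underside. At the start it spans the stack along fixture y, its ends on the fixture's ledges (underside z 78 mm) under the turn buttons, 2 mm above the bearing.
- bearing: Release bearing, the top and smallest of the three clutch parts, loose: steel flange 60 mm across, 8 mm thick, with a black seal ring, and on it a round collar 32 mm across, 14 mm high (22 mm overall). Origin at the centre of its underside, z up. About 0.22 kg. Starts with its underside 54 mm above the table.
- pressure_plate: Pressure plate, the middle clutch part, loose: bright steel flange 92 mm across, 8 mm thick, with six small dark marks, and on it a round collar 48 mm across, 14 mm high (22 mm overall). Origin at the centre of its underside, z up. About 0.45 kg. Starts 32 mm above the table, under the bearing.
- friction_disc: Friction disc, the bottom clutch part, loose: dark flange 110 mm across, 8 mm thick, with eight black friction pads, and on it a round steel hub 62 mm across, 14 mm high (22 mm overall). Origin at the centre of its underside, z up. About 0.42 kg. Starts on the fixture's base, 10 mm above the table, under the pressure plate.
- dish: Place of the bearing: fixed shallow round black dish, 110 mm across, 13 mm high, inner floor 5 mm above the table and about 96 mm across. Origin on the table under its centre.
- surface_plate: Place of the pressure plate: fixed plain dark grey stone slab 120 x 120 mm, flat top 26 mm above the table. Origin on the table under its centre.
- scale: Place of the friction disc: fixed grey bench scale, body 134 x 120 mm, 22 mm high, with a narrow display strip on its robot side (-x) and a square aluminium pan 112 x 112 mm whose flat top is 30 mm above the table. Origin on the table under the centre of the pan.
Things that resemble listed ones, but are neither listed nor needed, are in the scene too. What is shaped like the friction_disc but purple or red is not meant.

How it is judged:
By the outcome, as a careful person would: the job done as asked, in the order asked, and still so for the second after the job is handed in, with the robot touching nothing.
It also fails if it takes over 112 s, if anything falls off the work surface, if the arm or the gripper's body presses on something with over 40 N, if the wrist force passes 120 N, or if a joint passes its speed limit or range.

ROBOT

A 7-joint arm with a two-finger parallel gripper is mounted at the origin on the work surface. World frame = base frame: x ahead of the robot, y to its left, z up, the work surface at z = 0. Lengths are in m, angles in rad, forces in N, time in s.
With the tool pointing down it reaches from about 0.425 to 0.825 m from the base axis. Payload 3.6 kg.
Tool frame: the origin (TCP) lies at the very end of the fingers, on their centre line; the grasp point (between the pads) lies 19 mm behind it; z points along the fingers, y is the line along which they close (so a half turn about z gives the same grasp; the last joint's range is limited). The gripper opens to 85 mm and grips with 20 to 120 N. Pads are 22 mm wide; open, the fingers measure 114 mm over their backs; the gripper's body (76 mm by 85 mm) begins 54 mm behind the grasp point. The pads swing forward as they close: fully open they stand 13 mm farther back than shut.
Start: joints at [-1.218, 0.615, -0.013, 1.423, 0.008, 1.103, -0.04], TCP at [0.24, 0.604, 0.231] pointing down, gripper open.
Joint ranges: [-3.12, 3.12], [-0.3, 2.06], [-1.34, 1.32], [0.26, 2.42], [-1.36, 4.5], [0.01, 1.98], [-2.84, 2.84]. Speed limits (rad/s): [2.79, 2.79, 3.14, 3.14, 3.14, 3.14, 3.14].

INTERFACE

Orientations are given as a rotation vector (axis times angle).
In Python, from cell import r gives the robot as it stands.
- The arm moves only by the tool arm_command, never from a script. Its argument "rows" is text: rows parted by semicolons, each of 6 numbers parted by spaces: the shift along the tool's x, y, z in mm, then the turn, a rotation vector about the tool's x, y, z in rad. In form: tx ty tz wx wy wz; .... A call has 1 to 10 rows; each row shifts and turns the commanded pose from where the row before left it, along the tool's axes as they then stand; what a row does not reach is not made up. A row lasts 1/10 s, in which the tool goes at most 50 mm and 8.59 degrees, less where a joint would pass 70% of its speed; a pose out of reach is approached as far as the arm can. A call with a gripper value outside its range is refused whole. "jaw" is the finger opening in mm, from 0 to 85.4, set as the call begins (left out, the last holds). The fingers move at their own pace and stop on an object; "grip_force" is the grip in N (left out, the last holds). Time passes only in rows, so rows that do not move let the fingers close. It gives the time, the measured TCP pose, the force, the opening and the grip force at its end, in the units of the state.
- r.observe(): the state, without advancing time (a new reading comes with each control period).
- r.read_camera(name): name is "scene" or "side" or "wrist"; returns a dict with "pixels" (420x560x3 uint8, red, green, blue), "z_map" (420x560 float32, m along the optical axis (not along the pixel's ray), 0 where there is no reading), "K" (3x3 intrinsics, pixels), "k1" (the pictures are not rectified: a ray, as slopes to the right and down, at radius r is drawn at 1 + k1 r^2 times it, then the intrinsics apply), "R" (3x3) and "t" (3): a world point X has camera coordinates R X + t. Camera axes: x right, y down, z forward; pixel columns grow to the right and rows downward; lengths in m; the calibration is good to about 2 mm. A picture is of the moment at which its call begins.
- r.finish_job(): hands the job in; it is judged then, once.
The state is a dict: "clock": time; "joints": joint angles; "dq": joint speeds; "joint_efforts": joint torques, N m; "eef_pos": TCP position; "orientation": TCP orientation; "ft_force": force on the tool from outside, world axes, zero at the start; "torque": the same for the moment, N m; "gripper_width": finger opening in m; "gripper_force": force on a finger pad.
Only numpy, scipy, OpenCV 4.12 (cv2) and the standard library are available. Lean on these libraries where they do the work, as an engineer would, in place of code of your own. Each camera call takes 0.05 s, during which the arm holds its last target. There are 200 camera calls.

## Working session

There is one attempt and no reset: what is moved stays moved. The work goes in short steps, Python scripts to look and compute and a tool call to move; the robot and the scene stay as the last step left them, time stands still between calls to the robot, and variables do not carry over. Pictures are saved under pics/ and viewed, at most 14 in all, crops included, and the job is handed in when it is done.

Besides the shell and the picture viewer there is one more tool, called after "Emit:" by a JSON object that holds its "name" and its "arguments". arm_command: Moves the arm, as the interface text tells. Its arguments: {"type":"object","properties":{"rows":{"type":"string"},"jaw":{"type":"number"},"grip_force":{"type":"number"}},"required":["rows"]}

```bash
ls; mkdir -p pics
python3 - <<'E'
from cell import r
import cv2,numpy as np
s=r.observe();print(s)
ims=[]
for n in("scene","side"):
    d=r.read_camera(n);np.savez(f"{n}0.npz",**{k:np.array(v) for k,v in d.items()})
    cv2.imwrite(f"pics/{n}0.png",d["pixels"][:,:,::-1]);print(n,d["K"],d["k1"],d["R"],d["t"])
E
```

```text
pics
{'clock': 0.0, 'joints': array([-1.21848967,  0.61592966, -0.01262644,  1.4249605 ,  0.00809698,
        1.10341319, -0.04045322]), 'dq': array([-3.75718231e-04,  1.16789135e-03, -1.20203513e-03, -2.79686130e-05,
       -1.09285442e-03, -1.51482642e-03,  3.21000368e-04]), 'joint_efforts': array([-6.44068441e-04, -4.69205868e+01,  2.59112986e-01, -1.71034867e+01,
        1.00369204e-02,  9.48376284e-03,  1.30920120e-05]), 'eef_pos': array([0.24006928, 0.60318317, 0.23011095]), 'orientation': array([-0.59135618, -3.08495323,  0.00411321]), 'ft_force': array([-0.49263959,  0.23210081, -0.32523575]), 'torque': array([ 0.04688654, -0.01120823,  0.02706032]), 'gripper_force': 0.0, 'gripper_width': 0.08568648669672718}
scene [[496.56839008   0.         273.04050874]
 [  0.         496.56839008 211.2169872 ]
 [  0.           0.           1.        ]] 0.03193823732429693 [[-0.6689035   0.74332483  0.00602588]
 [ 0.49608955  0.45242901 -0.74108242]
 [-0.55359124 -0.49272325 -0.67138703]] [ 0.41668818 -0.2163683   1.36909008]
side [[546.3856958    0.         278.56089163]
 [  0.         546.3856958  208.03992321]
 [  0.           0.           1.        ]] -0.09974769071085393 [[ 0.84206025 -0.53904261  0.01917283]
 [-0.39999689 -0.64790818 -0.64824183]
 [ 0.3618522   0.53818961 -0.7611931 ]] [-0.5452257   0.29078514  1.20263673]
```

View pics/scene0.png

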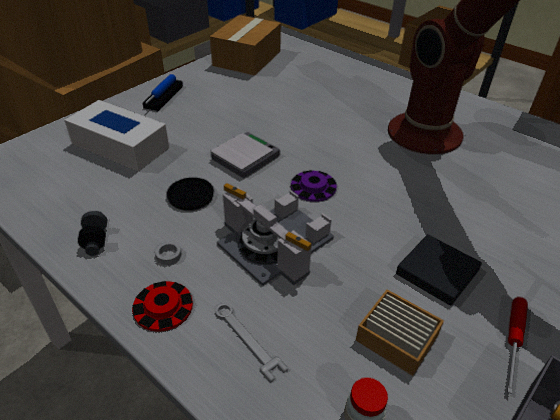

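View pics/side0.png

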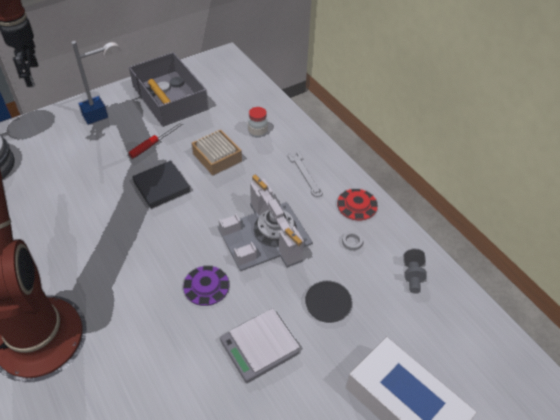

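```bash
cat > h.py <<'E'
import numpy as np,cv2
def rays(d,uv):
    return cv2.undistortPoints(np.float64(uv).reshape(-1,1,2),d["K"],np.array([float(d["k1"]),0,0,0])).reshape(-1,2)
def plane(d,uv,z):
    n=rays(d,uv);v=np.c_[n,np.ones(len(n))]@d["R"];c=-d["R"].T@d["t"]
    return c+v*((z-c[2])/v[:,2])[:,None]
def cloud(d):
    H,W=d["z_map"].shape;u,v=np.meshgrid(np.arange(W),np.arange(H))
    n=rays(d,np.c_[u.ravel(),v.ravel()]);Z=d["z_map"].ravel()
    P=(np.c_[n,np.ones(len(n))]*Z[:,None]-d["t"])@d["R"];P[Z==0]=np.nan
    return P.reshape(H,W,3)
def hsv(d): return cv2.cvtColor(d["pixels"],cv2.COLOR_RGB2HSV)
def blobs(m,amin=30):
    m=m.astype(np.uint8);n,l,s,c=cv2.connectedComponentsWithStats(m)
    return [(l==i,s[i,4],c[i]) for i in range(1,n) if s[i,4]>=amin]
def load(n): return {k:v for k,v in np.load(n).items()}
def rect(P): return cv2.minAreaRect(np.float32(P[:,:2]*1000))
E
python3 - <<'E'
from h import *
for n in("scene","side"):
    d=load(n+"0.npz");P=cloud(d);h=hsv(d);z=P[...,2]
    print(n)
    br=(h[...,0]>10)&(h[...,0]<28)&(h[...,1]>150)&(h[...,2]>90)
    for m,a,c in blobs(br&(z>.07)&(z<.125),15):
        top=m&(abs(z-.102)<.007)
        uv=np.argwhere(top)[:,::-1]
        print(" brass",c.round(),a,len(uv),np.nanmedian(z[m]).round(4),[np.round(x,1) for x in rect(plane(d,uv,.102))])
    inw=(P[...,0]>.3)&(P[...,0]<.95)&(abs(P[...,1])<.6)
    for nm,zz,cond in(("slab",.026,h[...,2]<80),("pan",.030,h[...,2]>90),("dish",.005,h[...,2]<60)):
        for m,a,c in blobs(inw&cond&(abs(z-zz)<(.005 if nm!="dish" else .011)),500 if nm!="dish" else 800):
            uv=np.argwhere(m)[:,::-1];q=plane(d,uv,zz if nm!="dish" else .013)
            print(" ",nm,c.round(),a,np.nanmedian(z[m]).round(4),[np.round(x,1) for x in rect(q)])
    for m,a,c in blobs(inw&(z>.105)&(z<.3),10): print(" tall",c.round(),a,np.nanmin(P[m],0).round(3),np.nanmax(P[m],0).round(3))
E
```

```text
scene
 brass [232.  27.] 431 431 0.0998 [array([  19.6, -723.9]), array([195.9,  59.9]), np.float64(17.4)]
 brass [258.  32.] 480 480 0.1 [array([ -10.2, -631.5]), array([197.9,  62.8]), np.float64(16.9)]
 brass [229. 186.] 25 25 0.1015 [array([ 608.3, -138.4]), array([ 8.8, 17.8]), np.float64(0.6)]
 brass [240. 191.] 32 32 0.1022 [array([ 604.8, -108.7]), array([ 8.7, 20.8]), np.float64(5.2)]
 brass [291. 235.] 42 40 0.1016 [array([631.4,  52.2]), array([ 9.8, 19.4]), np.float64(6.3)]
 brass [304. 242.] 45 45 0.1016 [array([628.2,  80.8]), array([ 9.7, 20.7]), np.float64(6.6)]
  slab [440. 266.] 2894 0.0259 [array([438.7, 271.3]), array([124. , 120.1]), np.float64(0.9)]
  pan [241. 151.] 1140 0.0297 [array([ 427.8, -283.1]), array([112.3, 111.8]), np.float64(89.0)]
  dish [190. 194.] 1291 0.0054 [array([ 616.7, -265.3]), array([118.1, 107.3]), np.float64(42.5)]
  dish [260. 262.] 1279 0.0074 [array([656.9, -20.4]), array([247.6,  92.2]), np.float64(88.8)]
  dish [497. 314.] 3118 0.0004 [array([475.7, 374.7]), array([292.8, 179.2]), np.float64(69.3)]
  dish [387. 358.] 836 0.0017 [array([636.5, 294.2]), array([122.4, 113.1]), np.float64(5.3)]
side
  slab [160. 182.] 1345 0.0256 [array([432.6, 265.2]), array([118.6, 125.5]), np.float64(0.0)]
  pan [264. 340.] 2419 0.0302 [array([ 424. , -284.9]), array([116.4, 118.4]), np.float64(88.7)]
```

```bash
cat > m.py <<'E'
from h import *
for n in("scene","side"):
    d=load(n+"0.npz");P=cloud(d);h=hsv(d);z=P[...,2]
    br=((h[...,0]>10)&(h[...,0]<28)&(h[...,1]>120)&(h[...,2]>70)).astype(np.uint8)
    br=cv2.morphologyEx(br,cv2.MORPH_CLOSE,np.ones((7,7)))
    for m,a,c in blobs(br,15):
        q=plane(d,[c],.1)[0]
        if .5<q[0]<.75 and abs(q[1])<.2:
            print(n,"brass",c.round(),a,np.nanmedian(z[m]).round(4),[np.round(x,1) for x in rect(plane(d,np.argwhere(m)[:,::-1],.102))])
    # dish: dark pixels near
    for nm,q0,th in(("dish",(.617,-.265),0),):
        uv=None
        g=h[...,2]; X=P
        near=(np.hypot(X[...,0]-q0[0],X[...,1]-q0[1])<.075)
        for m,a,c in blobs(near&(g<60),300):
            cn=max(cv2.findContours(m.astype(np.uint8),0,1)[0],key=len).reshape(-1,2)
            print(n,nm,a,c.round(),cv2.minEnclosingCircle(np.float32(plane(d,cn,.013)[:,:2]*1000)),cv2.fitEllipse(np.float32(plane(d,cn,.013)[:,:2]*1000)))
    # slab/pan top via height + contour
    for nm,q0,zz in(("slab",(.435,.268),.026),("pan",(.426,-.284),.030)):
        m0=(np.abs(P[...,0]-q0[0])<.075)&(np.abs(P[...,1]-q0[1])<.08)&(abs(z-zz)<.004)
        if nm=="pan": m0&=(h[...,2]>110)
        m=max(blobs(m0),key=lambda b:b[1]);print(n,nm,m[1],m[2].round(),[np.round(x,1) for x in rect(plane(d,np.argwhere(cv2.morphologyEx(m[0].astype(np.uint8),cv2.MORPH_OPEN,np.ones((3,3))))[:,::-1],zz))],np.nanmedian(z[m[0]]))
E
python3 m.py
```

```text
scene brass [235. 189.] 78 0.1019 [array([ 606.7, -122.4]), array([10. , 51.6]), np.float64(5.2)]
scene brass [298. 239.] 108 0.1016 [array([630.2,  67.5]), array([10.8, 50.2]), np.float64(6.3)]
scene dish 1291 [190. 194.] ((616.6138916015625, -266.2508239746094), 61.57090759277344) ((615.8844604492188, -265.6995544433594), (107.89796447753906, 120.82843780517578), 138.1829071044922)
scene slab 2863 [440. 266.] [array([438.1, 271.2]), array([123.2, 119.9]), np.float64(0.7)] 0.025871859626181812
scene pan 1095 [241. 150.] [array([ 427.6, -283.7]), array([110.9, 109.8]), np.float64(88.9)] 0.029699699016221513
side brass [255. 178.] 17 0.1011 [array([626.7,  78.9]), array([ 8.2, 16. ]), np.float64(4.8)]
side brass [262. 184.] 21 0.1004 [array([628. ,  51.6]), array([ 6.1, 21.4]), np.float64(4.8)]
side brass [289. 232.] 23 0.1019 [array([ 602.4, -110.9]), array([ 7.5, 17.3]), np.float64(5.5)]
side brass [296. 239.] 29 0.1014 [array([ 605. , -137.8]), array([ 7.4, 22. ]), np.float64(5.5)]
side slab 1276 [160. 182.] [array([434. , 266.5]), array([117.7, 123.4]), np.float64(0.1)] 0.02571260018272027
side pan 2304 [264. 340.] [array([ 426.3, -284.2]), array([114.3, 113.4]), np.float64(88.8)] 0.030212036099741192
```

```bash
cat >> h.py <<'E'
from scipy.spatial.transform import Rotation as Ro
FO=np.array([.6172,-.0285]);FY=-.122
def fx(x,y):
    c,s=np.cos(FY),np.sin(FY);return FO+np.array([c*x-s*y,s*x+c*y])
def plan(s,xyz,head):
    "turn (tool frame) first, then shift mm in the turned frame; head = heading of tool y"
    R0=Ro.from_rotvec(s["orientation"])
    y=np.array([np.cos(head),np.sin(head),0]);z=np.array([0,0,-1.]);R1=Ro.from_matrix(np.c_[np.cross(y,z),y,z])
    print("t %.2f pos %s grip %.1f F %s"%(s["clock"],(s["eef_pos"]*1000).round(1),s["gripper_width"]*1000,s["ft_force"].round(1)))
    print("turn",(R0.inv()*R1).as_rotvec().round(4),"then shift",(R1.inv().apply(np.array(xyz)-s["eef_pos"])*1000).round(1),"j7 %.2f"%s["joints"][6])
E
python3 - <<'E'
from h import *
from cell import r
d=load("side0.npz");P=cloud(d)
for u,v in((92,110),(85,75),(110,50),(215,150)):print(u,v,np.nanmedian(P[v-2:v+3,u-2:u+3].reshape(-1,3),0).round(3))
print(fx(0,96),fx(0,-96))
plan(r.observe(),[*fx(0,96),.2],FY)
E
```

```text
92 110 [0.375 0.631 0.048]
85 75 [0.389 0.664 0.151]
110 50 [0.476 0.651 0.214]
215 150 [0.609 0.276 0.049]
[12.30016805 95.25795369] [-11.06576805 -95.31495369]
t 0.10 pos [240.1 603.3 230.2] grip 85.4 F [ 0.1 -0.7  0.9]
turn [-0.002   0.0016  1.3141] then shift [9.54188e+04 4.51200e+02 3.02000e+01] j7 -0.04
```

```bash
sed -i 's/s\*x+c\*y\])/s*x+c*y])\/1000/' h.py
python3 - <<'E'
from h import *
from cell import r
plan(r.observe(),[*fx(0,96),.2],FY)
E
```

```text
t 0.10 pos [240.1 603.3 230.2] grip 85.4 F [ 0.1 -0.7  0.9]
turn [-0.002   0.0016  1.3141] then shift [-485.2  451.2   30.2] j7 -0.04
```

Emit:
{"name": "arm_command", "arguments": {"rows": "0 0 0 0 0 0.13;0 0 0 0 0 0.13;0 0 0 0 0 0.13;0 0 0 0 0 0.13;0 0 0 0 0 0.13;0 0 0 0 0 0.13;0 0 0 0 0 0.13;0 0 0 0 0 0.13;0 0 0 0 0 0.13;0 0 0 0 0 0.144", "jaw": 40}}

```text
clock: 1.1
eef_pos: [0.24, 0.6035, 0.2306]
orientation: [2.358, 2.075, -0.002]
ft_force: [-0.7, 0.4, -0.2]
gripper_width: 0.0402
gripper_force: 0.0
```

Emit:
{"name": "arm_command", "arguments": {"rows": "-30 28 0 0 0 0;-30 28 0 0 0 0;-30 28 0 0 0 0;-30 28 0 0 0 0;-30 28 0 0 0 0;-30 28 0 0 0 0;-30 28 0 0 0 0;-30 28 0 0 0 0;-30 28 0 0 0 0;-30 28 0 0 0 0"}}

```text
clock: 2.1
eef_pos: [0.4822, 0.2706, 0.231]
orientation: [-2.352, -2.082, 0.001]
ft_force: [0.2, -0.5, -0.0]
gripper_width: 0.0397
gripper_force: 0.0
```

Emit:
{"name": "arm_command", "arguments": {"rows": "-30 28 0 0 0 0;-30 28 0 0 0 0;-30 28 0 0 0 0;-30 28 0 0 0 0;-30 28 0 0 0 0;-30 28 0 0 0 0;-5 3 0 0 0 0;0 0 0 0 0 0"}}

```text
clock: 2.9
eef_pos: [0.629, 0.0653, 0.2306]
orientation: [-2.357, -2.077, 0.003]
ft_force: [-1.0, 0.1, 0.5]
gripper_width: 0.0399
gripper_force: 0.0
```

Run:
```python
from h import *
from cell import r
plan(r.observe(),[*fx(0,96),.2],FY)
d=r.read_camera("wrist");np.savez("w1.npz",**{k:np.array(v) for k,v in d.items()})
cv2.imwrite("pics/w1.png",d["pixels"][:,:,::-1]);print(d["K"],d["k1"],d["R"],d["t"])
```

```text
t 2.90 pos [629.   65.3 230.6] grip 39.9 F [-1.   0.1  0.5]
turn [-0.0012  0.0012 -0.0039] then shift [ 1.4 -0.3 30.6] j7 -0.06
[[293.75846763   0.         275.22220536]
 [  0.         293.75846763 211.79615579]
 [  0.           0.           1.        ]] 0.0016309002343361503 [[ 0.99219177 -0.12471749 -0.00101884]
 [-0.11819502 -0.94284735  0.31155868]
 [-0.03981743 -0.30900554 -0.95022637]] [-0.61562115  0.09568878  0.42485434]
```

View pics/w1.png

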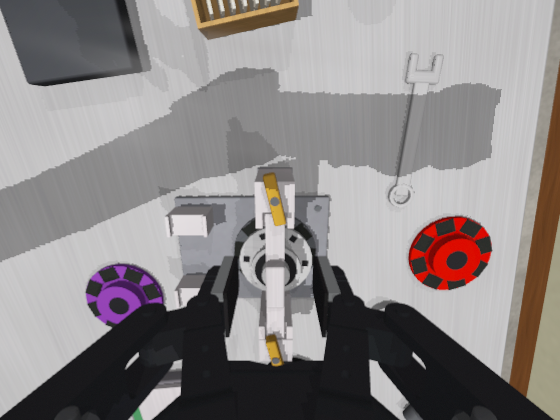

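Run:
```python
from h import *
d=load("w1.npz");h=hsv(d);P=cloud(d)
br=((h[...,0]>10)&(h[...,0]<28)&(h[...,1]>120)&(h[...,2]>70)).astype(np.uint8)
br=cv2.morphologyEx(br,cv2.MORPH_CLOSE,np.ones((9,9)))
for m,a,c in blobs(br,100):
    if c[1]>120:
        print(c,a,np.nanmedian(P[m][:,2]),[np.round(x,1) for x in rect(plane(d,np.argwhere(m)[:,::-1],.102))],[np.round(x,1) for x in rect(P[m&(abs(P[...,2]-.102)<.004)])])
```

```text
[539.19130745 254.71873887] 5614 -0.7034106184739839 [array([891.7, -31.3]), array([ 26.6, 369.1]), np.float64(0.1)] [array([0., 0.]), array([0., 0.]), np.float64(0.0)]
[273.95555556 198.65714286] 630 0.10205207254450278 [array([628.2,  68.9]), array([11.7, 52.2]), np.float64(6.0)] [array([628.2,  68.3]), array([11.6, 50.9]), np.float64(5.9)]
[273.69208211 350.70381232] 341 0.10170656029674521 [array([ 604.4, -110.2]), array([14.3, 44.9]), np.float64(6.8)] [array([ 604.7, -113.6]), array([12.1, 35.3]), np.float64(5.3)]
```

Emit:
{"name": "arm_command", "arguments": {"rows": "0 0 0 0 0 -0.113;0 0 0 0 0 -0.114;2 0 32 0 0 0;0 0 32 0 0 0;0 0 32 0 0 0;0 0 28 0 0 0;0 0 14 0 0 0;0 0 0 0 0 0", "grip_force": 30}}

```text
clock: 3.75
eef_pos: [0.6267, 0.0716, 0.0913]
orientation: [-2.096, -2.335, 0.005]
ft_force: [-0.3, 0.6, 0.2]
gripper_width: 0.0404
gripper_force: 0.0
```

Emit:
{"name": "arm_command", "arguments": {"rows": "0 0 0 0 0 0;0 0 0 0 0 0;0 0 0 0 0 0;0 0 0 0 0 0;0 0 0 0 0 0", "jaw": 5}}

```text
clock: 4.25
eef_pos: [0.628, 0.07, 0.0951]
orientation: [-2.101, -2.334, -0.0]
ft_force: [-5.1, 1.2, 6.3]
gripper_width: 0.0104
gripper_force: 31.3
```

Run:
```python
from h import *
from cell import r
for i in range(3):
    plan(r.observe(),[.6287,.0673,.092],.105); r.read_camera("wrist")
d=r.read_camera("wrist");cv2.imwrite("pics/w2.png",d["pixels"][:,:,::-1])
```

```text
t 4.25 pos [628.   70.   95.1] grip 10.4 F [-5.1  1.2  6.3]
turn [-0.0011 -0.0012  0.0001] then shift [-2.7  0.5  3.1] j7 0.17
t 4.30 pos [628.   70.   95.1] grip 10.6 F [-4.2  0.8  5.1]
turn [-0.001  -0.0012  0.0001] then shift [-2.7  0.4  3.1] j7 0.17
t 4.35 pos [628.   70.   95.1] grip 10.6 F [-5.1  0.2  6.4]
turn [-0.0009 -0.0012  0.    ] then shift [-2.7  0.4  3.1] j7 0.17
```

View pics/w2.png

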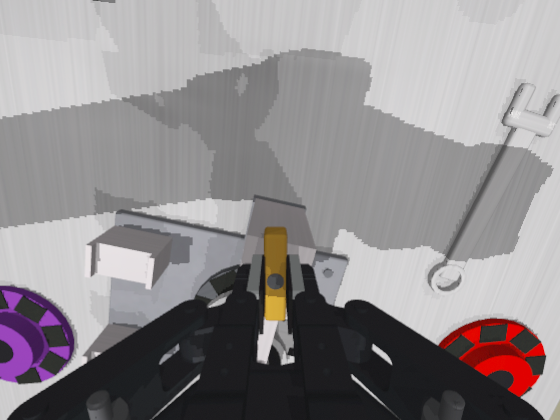

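Emit:
{"name": "arm_command", "arguments": {"rows": "-2 0 -3 0 0 0;0 0 0 0 0 -0.15;0 0 0 0 0 -0.15;0 0 0 0 0 -0.15;0 0 0 0 0 -0.15;0 0 0 0 0 -0.15;0 0 0 0 0 -0.15;0 0 0 0 0 -0.15;0 0 0 0 0 -0.15;0 0 0 0 0 -0.15"}}

```text
clock: 5.45
eef_pos: [0.6255, 0.0675, 0.0952]
orientation: [-0.172, -3.129, 0.002]
ft_force: [-5.6, 1.1, -3.0]
gripper_width: 0.0109
gripper_force: 31.0
```

Run:
```python
from h import *
from cell import r
plan(r.observe(),[.6287,.0673,.092],1.455)
```

```text
t 5.45 pos [625.5  67.5  95.2] grip 10.9 F [-5.6  1.1 -3. ]
turn [-0.0016 -0.0078  0.0057] then shift [-3.2  0.2  3.2] j7 1.22
```

Emit:
{"name": "arm_command", "arguments": {"rows": "0 0 0 0 0 0;0 0 0 0 0 0;0 0 -25 0 0 0;0 0 -30 0 0 0;0 0 0 0 0 0.149;0 0 0 0 0 0.149;0 0 0 0 0 0.149;0 0 0 0 0 0.149;0 0 0 0 0 0.149;0 0 0 0 0 0.149", "jaw": 36}}

```text
clock: 6.45
eef_pos: [0.6307, 0.0675, 0.1526]
orientation: [1.529, 2.74, 0.003]
ft_force: [-0.1, -0.9, -0.4]
gripper_width: 0.0361
gripper_force: 0.0
```

Emit:
{"name": "arm_command", "arguments": {"rows": "0 0 0 0 0 0.149;0 0 0 0 0 0.149;0 0 0 0 0 0.149;-37 -8 0 0 0 0;-37 -8 0 0 0 0;-37 -8 0 0 0 0;-37 -8 0 0 0 0;-37 -8 0 0 0 0;0 0 0 0 0 0;0 0 0 0 0 0"}}

```text
clock: 7.45
eef_pos: [0.6112, -0.1227, 0.1524]
orientation: [2.094, 2.337, 0.002]
ft_force: [1.0, 1.2, -0.7]
gripper_width: 0.0359
gripper_force: 0.0
```

```bash
cat > br.py <<'E'
from h import *
from cell import r
import sys
tag=sys.argv[1]
d=r.read_camera("wrist");np.savez(tag+".npz",**{k:np.array(v) for k,v in d.items()})
cv2.imwrite(f"pics/{tag}.png",d["pixels"][:,:,::-1])
h=hsv(d);P=cloud(d)
br=((h[...,0]>10)&(h[...,0]<28)&(h[...,1]>120)&(h[...,2]>70)).astype(np.uint8)
br=cv2.morphologyEx(br,cv2.MORPH_CLOSE,np.ones((15,15)))
for m,a,c in blobs(br,100):
    if np.hypot(*(plane(d,[c],.102)[0,:2]-FO))<.15: print("brass",c.round(),a,np.nanmedian(P[m][:,2]).round(4),[np.round(x,1) for x in rect(plane(d,np.argwhere(m)[:,::-1],.102))])
E
python3 br.py w3
python3 - <<'E'
from h import *
from cell import r
plan(r.observe(),[.605,-.1233,.095],.10)
E
```

```text
brass [266. 229.] 1090 0.102 [array([ 604.5, -121.3]), array([11.1, 53.3]), np.float64(5.3)]
t 7.50 pos [ 611.4 -120.4  152.1] grip 36.1 F [-0.4  1.6 -0.3]
turn [0.0028 0.0002 0.0131] then shift [-2.2 -6.7 57.1] j7 0.44
```

Run:
```python
from h import *
from cell import r
plan(r.observe(),[.605,-.1225,.096],.097);r.read_camera("scene")
plan(r.observe(),[.605,-.1225,.096],.097)
```

```text
t 7.50 pos [ 611.4 -120.4  152.1] grip 36.1 F [-0.4  1.6 -0.3]
turn [0.0028 0.0002 0.0161] then shift [-1.5 -6.6 56.1] j7 0.44
t 7.55 pos [ 611.4 -119.2  151.9] grip 35.9 F [ 0.   1.4 -0.2]
turn [ 0.0022 -0.0006  0.0183] then shift [-2.7 -6.7 55.9] j7 0.44
```

Emit:
{"name": "arm_command", "arguments": {"rows": "-2 -6 14 0 0 0.017;0 0 14 0 0 0;0 0 14 0 0 0;0 0 0 0 0 0;0 0 0 0 0 0"}}

```text
clock: 8.05
eef_pos: [0.6047, -0.1228, 0.1087]
orientation: [-2.11, -2.327, 0.001]
ft_force: [0.3, -0.5, -0.5]
gripper_width: 0.0356
gripper_force: 0.0
```

Run:
```python
from h import *
from cell import r
plan(r.observe(),[.605,-.1225,.096],.097)
```

```text
t 8.05 pos [ 604.7 -122.8  108.7] grip 35.6 F [ 0.3 -0.5 -0.5]
turn [-0.0007 -0.0003  0.0009] then shift [ 0.3  0.3 12.7] j7 0.44
```

Emit:
{"name": "arm_command", "arguments": {"rows": "0 0 13 0 0 0;0 0 0 0 0 0"}}

```text
clock: 8.25
eef_pos: [0.6037, -0.123, 0.0949]
orientation: [-2.109, -2.325, 0.002]
ft_force: [-0.7, 0.0, 0.3]
gripper_width: 0.036
gripper_force: 0.0
```

Emit:
{"name": "arm_command", "arguments": {"rows": "0 0 0 0 0 0;0 0 0 0 0 0;0 0 0 0 0 0;0 0 0 0 0 0", "jaw": 5}}

```text
clock: 8.65
eef_pos: [0.605, -0.1235, 0.0966]
orientation: [2.11, 2.326, 0.001]
ft_force: [1.0, -0.0, -0.5]
gripper_width: 0.0107
gripper_force: 32.2
```

Emit:
{"name": "arm_command", "arguments": {"rows": "0 0 0 0 0 -0.15;0 0 0 0 0 -0.15;0 0 0 0 0 -0.15;0 0 0 0 0 -0.15;0 0 0 0 0 -0.15;0 0 0 0 0 -0.15;0 0 0 0 0 -0.15;0 0 0 0 0 -0.15;0 0 0 0 0 -0.15;0 0 0 0 0 0"}}

```text
clock: 9.65
eef_pos: [0.6051, -0.1234, 0.0966]
orientation: [0.195, 3.134, 0.001]
ft_force: [1.4, 0.2, 0.0]
gripper_width: 0.0108
gripper_force: 32.2
```

Run:
```python
from h import *
from cell import r
plan(r.observe(),[.605,-.1225,.096],1.447)
```

```text
t 9.65 pos [ 605.1 -123.4   96.6] grip 10.8 F [1.4 0.2 0. ]
turn [ 0.0008  0.0013 -0.0003] then shift [0.2 0.9 0.6] j7 1.48
```

Emit:
{"name": "arm_command", "arguments": {"rows": "0 0 0 0 0 0;0 0 0 0 0 0;0 0 -25 0 0 0;0 0 -35 0 0 0;0 0 -20 0 0 0.149;0 0 0 0 0 0.149;0 0 0 0 0 0.149;0 0 0 0 0 0.149;0 0 0 0 0 0.149;0 0 0 0 0 0.149", "jaw": 36}}

```text
clock: 10.65
eef_pos: [0.6042, -0.1234, 0.1765]
orientation: [-1.541, -2.737, 0.001]
ft_force: [-0.5, -0.7, 0.1]
gripper_width: 0.036
gripper_force: 0.0
```

Emit:
{"name": "arm_command", "arguments": {"rows": "0 0 0 0 0 0.149;0 0 0 0 0 0.149;0 0 0 0 0 0.149;0 0 0 0 0 0.149;20 0 0 0 0 0.07;25 0 0 0 0 0;25 0 0 0 0 0;25 0 0 0 0 0;0 0 0 0 0 0;0 0 0 0 0 0"}}

```text
clock: 11.65
eef_pos: [0.6136, -0.0285, 0.1763]
orientation: [2.343, 2.093, -0.001]
ft_force: [-0.1, -0.5, -1.1]
gripper_width: 0.0359
gripper_force: 0.0
```

```bash
sed -i 's/^FO=.*/FO=np.array([.6168,-.0282]);FY=-.122/' h.py; python3 br.py w4
python3 - <<'E'
from h import *
from cell import r
plan(r.observe(),[*FO,.082],FY)
d=load("w4.npz");P=cloud(d)
m=(abs(P[...,2]-.102)<.003)&(np.hypot(P[...,0]-FO[0],P[...,1]-FO[1])<.04)
for b in blobs(m,50): print("block",b[2],b[1],rect(plane(d,np.argwhere(b[0])[:,::-1],.102)))
E
```

```text
brass [280.  89.] 1311 0.1021 [array([627.9,  67.5]), array([10.8, 50.3]), np.float64(83.6)]
brass [277. 319.] 1015 0.1016 [array([ 605.4, -118.3]), array([17.9, 50.5]), np.float64(83.6)]
t 11.70 pos [613.6 -30.  176.4] grip 35.9 F [ 0.2 -0.4 -0.3]
turn [-0.0002  0.0015  0.0076] then shift [ 2.1  3.  94.4] j7 0.07
block [279.19233311 219.12491738] 1513 ((616.9767456054688, -26.68372344970703), (50.07161331176758, 19.42253875732422), 83.1582260131836)
```

Emit:
{"name": "arm_command", "arguments": {"rows": "2 3 24 0 0 0.007;0 0 30 0 0 0;0 0 26 0 0 0;0 0 14 0 0 0;0 0 0 0 0 0;0 0 0 0 0 0"}}

```text
clock: 12.3
eef_pos: [0.6177, -0.0283, 0.0831]
orientation: [2.351, 2.082, 0.001]
ft_force: [1.5, 0.9, 0.0]
gripper_width: 0.0357
gripper_force: 0.0
```

Emit:
{"name": "arm_command", "arguments": {"rows": "0 0 0 0 0 0;0 0 0 0 0 0;0 0 0 0 0 0;0 0 0 0 0 0", "jaw": 12, "grip_force": 40}}

```text
clock: 12.7
eef_pos: [0.6183, -0.0276, 0.0841]
orientation: [2.349, 2.082, 0.003]
ft_force: [0.3, -0.1, 6.8]
gripper_width: 0.0189
gripper_force: 41.2
```

Run:
```python
from h import *
from cell import r
plan(r.observe(),[*fx(-105,0),.047],FY)
```

```text
t 12.70 pos [618.3 -27.6  84.1] grip 18.9 F [ 0.3 -0.1  6.8]
turn [0.0034 0.0001 0.0018] then shift [  -0.7 -106.4   37.1] j7 0.09
```

Emit:
{"name": "arm_command", "arguments": {"rows": "0 0 -6 0 0 0;0 0 -20 0 0 0;0 0 -24 0 0 0;0 0 0 0 0 0;0 0 0 0 0 0"}}

```text
clock: 13.2
eef_pos: [0.6168, -0.0269, 0.1323]
orientation: [-2.35, -2.084, -0.0]
ft_force: [-0.1, 0.6, -2.3]
gripper_width: 0.0187
gripper_force: 40.3
```

Emit:
{"name": "arm_command", "arguments": {"rows": "0 -20 0 0 0 0;-1 -30 0 0 0 0;0 -30 0 0 0 0;0 -20 0 0 0 0;0 -6 0 0 0 0;0 0 0 0 0 0;0 0 0 0 0 0"}}

```text
clock: 13.9
eef_pos: [0.513, -0.0156, 0.1321]
orientation: [2.35, 2.084, 0.001]
ft_force: [1.1, -0.2, -1.5]
gripper_width: 0.019
gripper_force: 40.3
```

```bash
python3 br.py w5;python3 - <<'E'
from h import *
from cell import r
plan(r.observe(),[*fx(-105,0),.049],FY)
d=load("w5.npz");P=cloud(d)
m=(P[...,2]>.025)&(P[...,2]<.13)&(np.hypot(P[...,0]-.513,P[...,1]+.0155)<.09)
for lo,hi in((.039,.0445),(.046,.052),(.08,.1),(.1,.12)):
  for b in blobs(m&(P[...,2]>lo)&(P[...,2]<hi),60): print(lo,b[2].round(),b[1],rect(P[b[0]]),np.nanmedian(P[b[0]][:,2]))
E
```

```text
brass [463.  85.] 2375 0.102 [array([625. ,  67.4]), array([11.8, 55.6]), np.float64(84.0)]
brass [392. 355.] 118 0.1008 [array([ 588.2, -113.6]), array([ 3.8, 22.8]), np.float64(36.0)]
t 13.95 pos [513.2 -15.7 132.1] grip 19.2 F [ 0.4  0.9 -2. ]
turn [0.0014 0.0002 0.0021] then shift [ 0.2 -0.6 83.1] j7 0.07
0.039 [251. 154.] 196 ((500.57135009765625, 37.461082458496094), (6.878499984741211, 26.1362361907959), 2.08957839012146) 0.04307469597199734
0.039 [299. 153.] 130 ((536.91162109375, 33.12144470214844), (25.891929626464844, 6.245965480804443), 73.89070129394531) 0.043197279905578284
0.039 [363. 212.] 1834 ((585.8099975585938, -23.412189483642578), (77.6886978149414, 28.208269119262695), 81.07096862792969) 0.04017840939129966
0.046 [246. 155.] 195 ((496.6726379394531, 37.232513427734375), (25.817913055419922, 4.070693016052246), 82.97760009765625) 0.049038037369716694
0.046 [303. 155.] 193 ((540.2782592773438, 32.04573059082031), (25.79570960998535, 4.112021446228027), 83.11929321289062) 0.049196044583105544
```

View pics/w5.png

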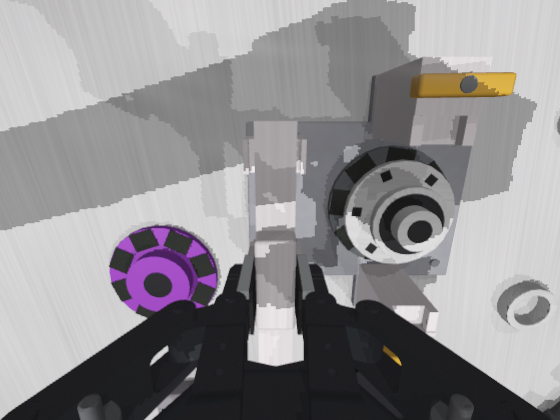

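Emit:
{"name": "arm_command", "arguments": {"rows": "0 0 25 0 0 0;0 0 30 0 0 0;0 0 17 0 0 0;0 0 5 0 0 0;0 0 2 0 0 0;0 0 2 0 0 0;0 0 0 0 0 0;0 0 0 0 0 0"}}

```text
clock: 14.75
eef_pos: [0.5123, -0.0155, 0.052]
orientation: [2.35, 2.084, 0.002]
ft_force: [-0.3, -0.4, -1.9]
gripper_width: 0.019
gripper_force: 40.3
```

Emit:
{"name": "arm_command", "arguments": {"rows": "0 0 1.5 0 0 0;0 0 1 0 0 0;0 0 0 0 0 0;0 0 0 0 0 0"}}

```text
clock: 15.15
eef_pos: [0.5119, -0.0155, 0.049]
orientation: [2.35, 2.084, 0.001]
ft_force: [-0.7, -0.1, 1.7]
gripper_width: 0.0192
gripper_force: 40.4
```

Emit:
{"name": "arm_command", "arguments": {"rows": "0 0 0 0 0 0;0 0 0 0 0 0;0 0 0 0 0 0;0 0 -15 0 0 0;0 0 -30 0 0 0;0 0 -35 0 0 0;0 0 0 0 0 0;0 0 0 0 0 0", "jaw": 36}}

```text
clock: 15.95
eef_pos: [0.5119, -0.0154, 0.1294]
orientation: [2.35, 2.084, 0.002]
ft_force: [-0.3, -0.4, -0.3]
gripper_width: 0.0361
gripper_force: 0.0
```

Emit:
{"name": "arm_command", "arguments": {"rows": "0 30 0 0 0 0;0 40 0 0 0 0;0 30 0 0 0 0;0 5 0 0 0 0;0 0 0 0 0 0;0 0 0 0 0 0", "jaw": 56}}

```text
clock: 16.55
eef_pos: [0.614, -0.0279, 0.1275]
orientation: [-2.349, -2.082, 0.004]
ft_force: [-0.1, 0.5, 0.3]
gripper_width: 0.056
gripper_force: 0.0
```

```bash
python3 br.py w6;python3 - <<'E'
from h import *
from cell import r
plan(r.observe(),[*FO,.066],FY)
d=load("w6.npz");P=cloud(d)
def fitc(m,z):
    cn=max(cv2.findContours(m.astype(np.uint8),0,1)[0],key=len).reshape(-1,2);q=plane(d,cn,z)*1000
    return cv2.minEnclosingCircle(np.float32(q[:,:2]))
near=np.hypot(P[...,0]-FO[0],P[...,1]-FO[1])<.07
for zz in(.076,.062,.054,.040):
  for b in blobs(near&(abs(P[...,2]-zz)<.003),80): print(zz,b[2].round(),b[1],fitc(b[0],zz))
d=r.read_camera("side");P=cloud(d);near=np.hypot(P[...,0]-.5126,P[...,1]+.0154)<.1
cv2.imwrite("pics/s6.png",cv2.resize(d["pixels"][150:290,180:360,::-1],None,fx=4,fy=4))
for zz in(.067,.051):
  for b in blobs(near&(abs(P[...,2]-zz)<.004),8): print("keep",zz,b[2].round(),b[1],rect(plane(d,np.argwhere(b[0])[:,::-1],zz)))
E
```

```text
brass [280.  83.] 2328 0.1021 [array([627.7,  67.1]), array([11.9, 50.7]), np.float64(84.1)]
brass [278. 356.] 862 0.0966 [array([ 605.8, -113.3]), array([14.4, 48.3]), np.float64(83.4)]
t 16.60 pos [614.1 -27.9 127.9] grip 55.7 F [-0.2 -0.3  0.1]
turn [-0.0034  0.      0.0019] then shift [ 0.   2.7 61.9] j7 0.08
0.076 [280. 139.] 399 ((624.4553833007812, 36.44355010986328), 13.194411277770996)
0.076 [280. 232.] 1510 ((617.2429809570312, -27.439434051513672), 16.467544555664062)
0.076 [279. 310.] 488 ((609.4688720703125, -90.26644897460938), 19.94171714782715)
0.062 [280. 220.] 2899 ((617.125244140625, -27.397157669067383), 30.105363845825195)
0.062 [279. 296.] 208 ((609.3123168945312, -89.29976654052734), 19.805702209472656)
0.054 [278. 291.] 193 ((609.4170532226562, -89.2796401977539), 19.57623291015625)
0.04 [280. 202.] 4434 ((617.3130493164062, -27.329343795776367), 45.91276931762695)
0.04 [279. 282.] 161 ((609.563720703125, -89.20935821533203), 19.698932647705078)
keep 0.067 [269. 222.] 11 ((593.7135009765625, -37.317134857177734), (11.660399436950684, 22.04066276550293), 5.8676
[... 336 characters left out ...]
), (52.23469543457031, 21.623085021972656), 83.28643798828125)
keep 0.051 [237. 218.] 13 ((539.8905029296875, 27.799396514892578), (25.206817626953125, 3.4834468364715576), 80.99395751953125)
keep 0.051 [221. 223.] 8 ((496.3634948730469, 33.13151931762695), (11.054037094116211, 4.336780071258545), 88.09246826171875)
keep 0.051 [244. 249.] 152 ((507.77996826171875, -65.63134765625), (60.712318420410156, 22.84333610534668), 84.88660430908203)
keep 0.051 [254. 248.] 11 ((526.2824096679688, -75.98013305664062), (18.436429977416992, 4.445836067199707), 80.8656005859375)
keep 0.051 [237. 252.] 21 ((485.76409912109375, -64.63831329345703), (9.111852645874023, 26.997600555419922), 8.380875587463379)
```

View pics/s6.png

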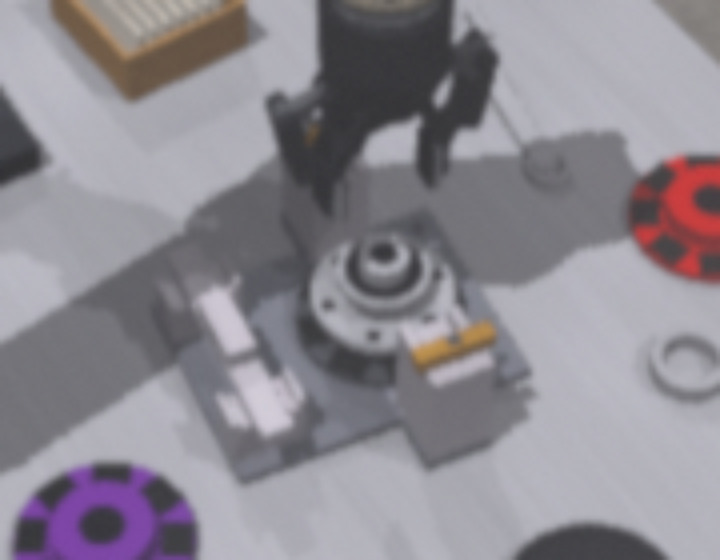

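Emit:
{"name": "arm_command", "arguments": {"rows": "1 3 20 0 0 0;0 0 20 0 0 0;0 0 15 0 0 0;0 0 6.5 0 0 0;0 0 0 0 0 0;0 0 0 0 0 0"}}

```text
clock: 17.25
eef_pos: [0.6194, -0.0276, 0.0679]
orientation: [2.35, 2.084, 0.001]
ft_force: [0.1, -0.1, 0.3]
gripper_width: 0.0566
gripper_force: 0.0
```

Emit:
{"name": "arm_command", "arguments": {"rows": "0 0 0 0 0 0;0 0 0 0 0 0;0 0 0 0 0 0;0 0 0 0 0 0", "jaw": 24}}

```text
clock: 17.65
eef_pos: [0.6194, -0.0275, 0.0685]
orientation: [2.35, 2.084, 0.001]
ft_force: [-1.8, 0.7, 6.1]
gripper_width: 0.0296
gripper_force: 39.3
```

Emit:
{"name": "arm_command", "arguments": {"rows": "0 0 -6 0 0 0;0 0 -20 0 0 0;0 0 -25 0 0 0;0 0 -25 0 0 0;0 0 0 0 0 0;0 0 0 0 0 0"}}

```text
clock: 18.25
eef_pos: [0.6187, -0.0274, 0.1429]
orientation: [-2.35, -2.084, 0.0]
ft_force: [-0.7, -0.1, -2.7]
gripper_width: 0.0296
gripper_force: 40.0
```

```bash
python3 br.py w7;python3 - <<'E'
from h import *
from cell import r
plan(r.observe(),[.616,-.266,.14],FY)
E
```

```text
brass [271.  88.] 1859 0.1021 [array([627.7,  67.2]), array([11.5, 50.5]), np.float64(83.9)]
brass [273. 348.] 1446 0.1012 [array([ 605.7, -117.7]), array([21.1, 50.9]), np.float64(83.2)]
t 18.30 pos [617.9 -27.2 141.9] grip 29.7 F [-0.6  0.1 -3.3]
turn [-0.0028  0.      0.0021] then shift [-237.3   27.1    1.9] j7 0.07
```

View pics/w7.png

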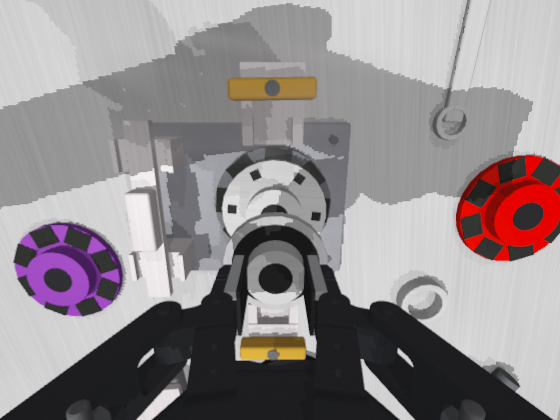

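Emit:
{"name": "arm_command", "arguments": {"rows": "-20 0 0 0 0 0;-30 0 0 0 0 0;-30 0 0 0 0 0;-30 5 0 0 0 0;-30 5 0 0 0 0;-30 5 0 0 0 0;-30 6 0 0 0 0;-25 6 0 0 0 0;-12 0 0 0 0 0;0 0 0 0 0 0"}}

```text
clock: 19.3
eef_pos: [0.6155, -0.2683, 0.1415]
orientation: [-2.353, -2.078, 0.005]
ft_force: [0.2, -0.1, -1.9]
gripper_width: 0.0296
gripper_force: 40.0
```

Emit:
{"name": "arm_command", "arguments": {"rows": "0 0 0 0 0 0;0 0 0 0 0 0"}}

```text
clock: 19.5
eef_pos: [0.618, -0.2628, 0.1428]
orientation: [-2.345, -2.086, -0.002]
ft_force: [-0.3, -0.4, -2.3]
gripper_width: 0.0293
gripper_force: 40.0
```

```bash
cat > dish.py <<'E'
from h import *
from cell import r
import sys
for n in sys.argv[1:]:
    d=r.read_camera(n);P=cloud(d);h=hsv(d);np.savez(n+"_dish.npz",**{k:np.array(v) for k,v in d.items()})
    near=np.hypot(P[...,0]-.616,P[...,1]+.266)<.075
    for zz in(.013,.005):
        m=near&(abs(P[...,2]-zz)<(.003 if zz>.01 else .002))
        uv=np.argwhere(m)[:,::-1]
        if len(uv)>20:
            q=plane(d,uv,zz)[:,:2]*1000
            print(n,zz,len(uv),cv2.minEnclosingCircle(np.float32(q)),q.min(0).round(1),q.max(0).round(1),np.percentile(P[m][:,2],[5,50,95]).round(4))
plan(r.observe(),[.616,-.266,.022],FY)
E
python3 dish.py scene side wrist
python3 - <<'E'
from h import *
d=load("wrist_dish.npz");cv2.imwrite("pics/w8.png",d["pixels"][:,:,::-1])
E
```

```text
scene 0.013 210 ((612.2816162109375, -270.1968994140625), 56.052425384521484) [ 557.4 -325.9] [ 668.3 -215.4] [0.0103 0.0122 0.0145]
scene 0.005 783 ((619.6442260742188, -260.2362060546875), 67.97163391113281) [ 552.8 -323.2] [ 681.5 -205.6] [0.0032 0.0049 0.0067]
side 0.013 263 ((609.7453002929688, -271.3872985839844), 55.821922302246094) [ 555.6 -326.9] [ 664.7 -216.7] [0.0102 0.0125 0.0155]
side 0.005 871 ((615.7720336914062, -266.2806396484375), 75.22008514404297) [ 542.9 -340.3] [ 689.5 -192.2] [0.0031 0.0049 0.0068]
wrist 0.013 1045 ((609.4638061523438, -270.357177734375), 54.452579498291016) [ 555.1 -298.9] [ 663.7 -216.3] [0.0108 0.0129 0.0141]
wrist 0.005 4868 ((609.2493286132812, -271.48529052734375), 50.27767562866211) [ 559.  -296.9] [ 658.9 -221.5] [0.0041 0.0052 0.0063]
t 19.65 pos [ 618.  -264.1  143.4] grip 29.5 F [-0.3 -0.8 -1.2]
turn [-0.     -0.001   0.0044] then shift [ -2.1  -1.7 121.4] j7 0.41
```

View pics/w8.png

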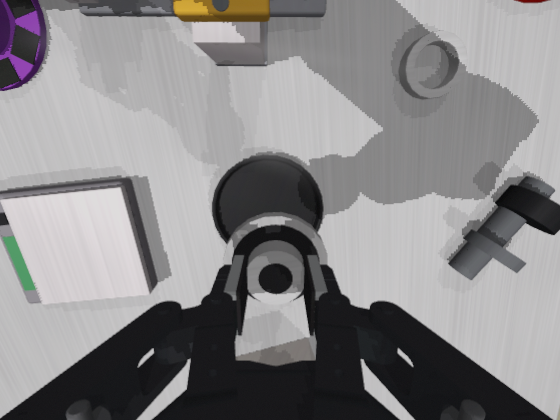

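Emit:
{"name": "arm_command", "arguments": {"rows": "-4 -3 0 0 0 0;-3.5 -3.5 15 0 0 0;0 0 30 0 0 0;0 0 30 0 0 0;0 0 25 0 0 0;0 0 12 0 0 0;0 0 5 0 0 0;0 0 0 0 0 0;0 0 0 0 0 0"}}

```text
clock: 20.55
eef_pos: [0.6112, -0.2733, 0.0278]
orientation: [2.348, 2.082, 0.002]
ft_force: [-0.5, 0.1, -1.8]
gripper_width: 0.0295
gripper_force: 39.9
```

Run:
```python
from h import *
from cell import r
plan(r.observe(),[.6105,-.2708,.0192],FY)
```

```text
t 20.55 pos [ 611.2 -273.3   27.8] grip 29.5 F [-0.5  0.1 -1.8]
turn [0.0028 0.0011 0.0021] then shift [ 2.4 -1.   8.6] j7 0.46
```

Emit:
{"name": "arm_command", "arguments": {"rows": "2 -1 4 0 0 0;0 0 2.5 0 0 0;0 0 1 0 0 0;0 0 0.5 0 0 0;0 0 0 0 0 0;0 0 0 0 0 0"}}

```text
clock: 21.15
eef_pos: [0.6096, -0.2701, 0.0196]
orientation: [-2.35, -2.084, -0.001]
ft_force: [-2.5, 2.8, 5.0]
gripper_width: 0.0296
gripper_force: 40.8
```

Emit:
{"name": "arm_command", "arguments": {"rows": "0 0 0 0 0 0;0 0 0 0 0 0;0 0 0 0 0 0;0 0 -12 0 0 0;0 0 -25 0 0 0;0 0 -30 0 0 0;0 0 -30 0 0 0;0 0 -25 0 0 0;15 0 0 0 0 0;30 0 0 0 0 0", "jaw": 50}}

```text
clock: 22.15
eef_pos: [0.6143, -0.2291, 0.1418]
orientation: [2.353, 2.075, -0.001]
ft_force: [-0.3, 0.3, -0.8]
gripper_width: 0.0498
gripper_force: 0.0
```

Emit:
{"name": "arm_command", "arguments": {"rows": "30 -4 0 0 0 0;30 -4 0 0 0 0;30 -4 0 0 0 0;30 -4 0 0 0 0;30 -4 0 0 0 0;30 -2 0 0 0 0;17 0 0 0 0 0;0 0 0 0 0 0;0 0 0 0 0 0;0 0 0 0 0 0", "jaw": 68}}

```text
clock: 23.15
eef_pos: [0.6163, -0.0307, 0.1404]
orientation: [2.353, 2.079, -0.002]
ft_force: [-1.2, 1.2, 0.4]
gripper_width: 0.0678
gripper_force: 0.0
```

```bash
cat > st.py <<'E'
from h import *
from cell import r
import sys
d=r.read_camera("wrist");P=cloud(d);zt,tz=float(sys.argv[1]),float(sys.argv[2])
def fitc(m,z):
    cn=max(cv2.findContours(m.astype(np.uint8),0,1)[0],key=len).reshape(-1,2);q=plane(d,cn,z)*1000
    return cv2.minEnclosingCircle(np.float32(q[:,:2]))
near=np.hypot(P[...,0]-FO[0],P[...,1]-FO[1])<.058
for zz in(zt,zt-.014):
  for b in blobs(near&(abs(P[...,2]-zz)<.003),400): print(zz,b[2].round(),b[1],fitc(b[0],zz))
plan(r.observe(),[.6172,-.0274,tz],FY)
E
python3 st.py .054 .046
python3 - <<'E'
from h import *
from cell import r
for n in("scene","side"):
    d=r.read_camera(n);P=cloud(d)
    near=np.hypot(P[...,0]-.6105,P[...,1]+.2708)<.05
    for zz in(.027,.013):
        for b in blobs(near&(abs(P[...,2]-zz)<.003),20):
            cn=max(cv2.findContours(b[0].astype(np.uint8),0,1)[0],key=len).reshape(-1,2)
            print(n,zz,b[1],cv2.minEnclosingCircle(np.float32(plane(d,cn,zz)[:,:2]*1000)),np.percentile(P[b[0]][:,2],[10,50,90]).round(4))
E
```

```text
0.054 [276. 213.] 2555 ((617.5439453125, -27.354047775268555), 24.259136199951172)
0.04 [276. 203.] 5667 ((617.5343017578125, -27.332021713256836), 45.918331146240234)
t 23.20 pos [616.3 -30.6 140.4] grip 68.0 F [-0.  -0.4  0.5]
turn [ 0.0001  0.0019 -0.0017] then shift [ 3.3  0.5 94.4] j7 0.08
scene 0.027 106 ((612.564697265625, -270.10595703125), 18.12417984008789) [0.0246 0.027  0.0286]
scene 0.013 205 ((613.825927734375, -270.03155517578125), 30.985145568847656) [0.0109 0.013  0.0146]
side 0.027 109 ((609.4829711914062, -272.44256591796875), 17.77870750427246) [0.0249 0.0274 0.0292]
side 0.013 241 ((609.8209228515625, -272.4973449707031), 31.411666870117188) [0.0109 0.0135 0.0153]
```

Emit:
{"name": "arm_command", "arguments": {"rows": "3 1 25 0 0 0;0 0 30 0 0 0;0 0 25 0 0 0;0 0 13 0 0 0;0 0 1.5 0 0 0;0 0 0 0 0 0;0 0 0 0 0 0"}}

```text
clock: 24.0
eef_pos: [0.619, -0.0252, 0.0472]
orientation: [2.349, 2.083, 0.003]
ft_force: [0.6, 0.1, 0.4]
gripper_width: 0.0681
gripper_force: 0.0
```

Emit:
{"name": "arm_command", "arguments": {"rows": "0 0 0 0 0 0;0 0 0 0 0 0;0 0 0 0 0 0;0 0 0 0 0 0", "jaw": 40, "grip_force": 50}}

```text
clock: 24.4
eef_pos: [0.6184, -0.0248, 0.0475]
orientation: [2.35, 2.084, 0.002]
ft_force: [-1.4, 1.0, 5.1]
gripper_width: 0.0446
gripper_force: 50.2
```

Emit:
{"name": "arm_command", "arguments": {"rows": "0 0 -6 0 0 0;0 0 -20 0 0 0;0 0 -25 0 0 0;0 0 -25 0 0 0;0 0 -20 0 0 0;0 0 0 0 0 0;0 0 0 0 0 0"}}

```text
clock: 25.1
eef_pos: [0.6171, -0.0246, 0.1412]
orientation: [-2.35, -2.084, 0.001]
ft_force: [0.5, -0.6, -3.7]
gripper_width: 0.0447
gripper_force: 52.0
```

```bash
python3 br.py w9;python3 - <<'E'
from h import *
from cell import r
plan(r.observe(),[.436,.2685,.14],FY)
E
```

```text
brass [275.  92.] 1848 0.1021 [array([627.8,  67.3]), array([11.4, 50.7]), np.float64(84.4)]
brass [275. 352.] 1415 0.1011 [array([ 606., -118.]), array([22.1, 50.7]), np.float64(83.2)]
t 25.15 pos [616.5 -24.5 140.4] grip 44.8 F [-0.2  0.3 -4.5]
turn [-0.0033  0.0001  0.0021] then shift [ 268.8 -214.9    0.4] j7 0.07
```

View pics/w9.png

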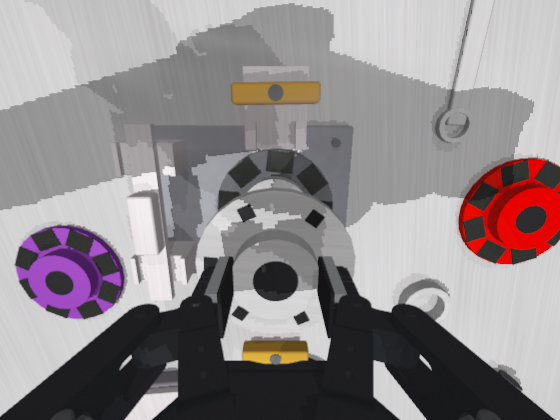

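Emit:
{"name": "arm_command", "arguments": {"rows": "12 -10 0 0 0 0;25 -20 0 0 0 0;30 -24 0 0 0 0;30 -24 0 0 0 0;30 -24 0 0 0 0;30 -24 0 0 0 0;30 -24 0 0 0 0;30 -24 0 0 0 0;28 -22 0 0 0 0;18 -15 0 0 0 0"}}

```text
clock: 26.15
eef_pos: [0.4357, 0.2652, 0.1407]
orientation: [-2.343, -2.088, 0.004]
ft_force: [0.3, 0.3, -4.4]
gripper_width: 0.0445
gripper_force: 52.0
```

Emit:
{"name": "arm_command", "arguments": {"rows": "6 -4 0 0 0 0;0 0 0 0 0 0;0 0 0 0 0 0;0 0 0 0 0 0"}}

```text
clock: 26.55
eef_pos: [0.4375, 0.2661, 0.1417]
orientation: [2.353, 2.08, -0.001]
ft_force: [0.3, 0.3, -3.7]
gripper_width: 0.0448
gripper_force: 52.0
```

Run:
```python
from h import *
from cell import r
s=r.observe();plan(s,[.436,.2685,.045],FY)
d=r.read_camera("wrist");P=cloud(d);cv2.imwrite("pics/w10.png",d["pixels"][:,:,::-1])
x=(np.abs(P[...,0]-.436)<.09)&(np.abs(P[...,1]-.268)<.09)
for b in blobs(x&(abs(P[...,2]-.026)<.003),300):print("slab",b[2].round(),b[1],rect(plane(d,np.argwhere(b[0])[:,::-1],.026)))
z0=s["eef_pos"][2]-.0073
for b in blobs(x&(abs(P[...,2]-z0)<.004),300):
    cn=max(cv2.findContours(b[0].astype(np.uint8),0,1)[0],key=len).reshape(-1,2);q=plane(d,cn,z0)*1000
    print("plate",b[1],np.nanmedian(P[b[0]][:,2]),cv2.minEnclosingCircle(np.float32(q[:,:2])))
plan(r.observe(),[.436,.2685,.045],FY)
```

```text
t 26.55 pos [437.5 266.1 141.7] grip 44.8 F [ 0.3  0.3 -3.7]
turn [ 0.0006  0.0012 -0.0012] then shift [ 2.2 -1.8 96.7] j7 -0.48
slab [268. 166.] 8317 ((433.787109375, 291.7365417480469), (118.62751007080078, 79.18873596191406), 0.321628212928772)
plate 7377 0.1342444387413034 ((437.2279357910156, 264.44482421875), 45.713218688964844)
plate 1628 0.13441763661154985 ((432.902587890625, 230.93861389160156), 28.78664207458496)
t 26.60 pos [437.5 266.3 141.8] grip 44.7 F [ 0.1  0.4 -4. ]
turn [ 0.0005  0.0009 -0.0011] then shift [ 2.  -1.7 96.8] j7 -0.48
```

View pics/w10.png

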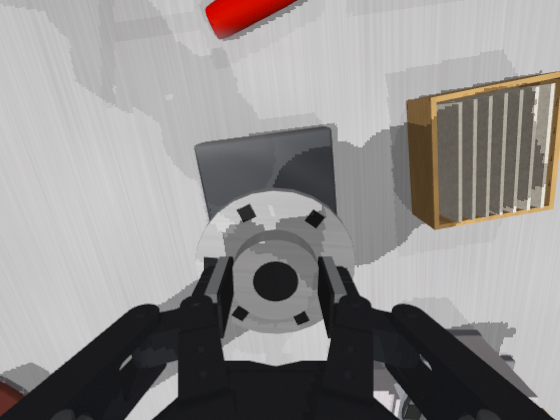

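Emit:
{"name": "arm_command", "arguments": {"rows": "3 -2 0 0 0 0;2.5 -1.5 15 0 0 0;0 0 30 0 0 0;0 0 25 0 0 0;0 0 15 0 0 0;0 0 6 0 0 0;0 0 0 0 0 0;0 0 0 0 0 0"}}

```text
clock: 27.4
eef_pos: [0.4346, 0.2741, 0.0515]
orientation: [2.351, 2.084, 0.003]
ft_force: [0.8, -0.2, -3.5]
gripper_width: 0.0448
gripper_force: 52.1
```

Emit:
{"name": "arm_command", "arguments": {"rows": "-1.5 0 4 0 0 0;0 0 3 0 0 0;0 0 2 0 0 0;0 0 1 0 0 0;0 0 0 0 0 0;0 0 0 0 0 0"}}

```text
clock: 28.0
eef_pos: [0.4336, 0.2724, 0.0415]
orientation: [-2.35, -2.084, -0.001]
ft_force: [-1.5, -1.3, 4.7]
gripper_width: 0.0449
gripper_force: 53.1
```

Emit:
{"name": "arm_command", "arguments": {"rows": "0 0 0 0 0 0;0 0 0 0 0 0;0 0 0 0 0 0;0 0 -12 0 0 0;0 0 -25 0 0 0;0 0 -30 0 0 0;0 0 -20 0 0 0;0 0 -10 0 0 0;-12 10 0 0 0 0;-25 20 0 0 0 0", "jaw": 64}}

```text
clock: 29.0
eef_pos: [0.4577, 0.2348, 0.1381]
orientation: [-2.342, -2.091, -0.001]
ft_force: [0.7, 0.2, 0.2]
gripper_width: 0.0638
gripper_force: 0.0
```

Emit:
{"name": "arm_command", "arguments": {"rows": "-30 24 0 0 0 0;-30 24 0 0 0 0;-30 24 0 0 0 0;-30 24 0 0 0 0;-30 24 0 0 0 0;-30 24 0 0 0 0;-28 22 0 0 0 0;-18 14 0 0 0 0;-12 8 0 0 0 0;0 0 0 0 0 0", "jaw": 85}}

```text
clock: 30.0
eef_pos: [0.6173, -0.0293, 0.1376]
orientation: [2.354, 2.079, -0.002]
ft_force: [0.4, 0.7, -0.8]
gripper_width: 0.0848
gripper_force: 0.0
```

Emit:
{"name": "arm_command", "arguments": {"rows": "0 0 0 0 0 0;0 0 0 0 0 0"}}

```text
clock: 30.2
eef_pos: [0.6164, -0.0242, 0.1376]
orientation: [-2.346, -2.086, -0.0]
ft_force: [0.2, -0.1, 0.6]
gripper_width: 0.0854
gripper_force: 0.0
```

```bash
python3 st.py .032 .0245
python3 - <<'E'
from h import *
from cell import r
for n in("scene","side"):
    d=r.read_camera(n);P=cloud(d)
    near=np.hypot(P[...,0]-.4345,P[...,1]-.2705)<.055
    for zz in(.048,.034):
        for b in blobs(near&(abs(P[...,2]-zz)<.003),20):
            cn=max(cv2.findContours(b[0].astype(np.uint8),0,1)[0],key=len).reshape(-1,2)
            print(n,zz,b[1],cv2.minEnclosingCircle(np.float32(plane(d,cn,zz)[:,:2]*1000)),np.percentile(P[b[0]][:,2],[10,50,90]).round(4))
E
```

```text
0.032 [276. 212.] 3621 ((616.1344604492188, -26.897714614868164), 31.196264266967773)
0.018000000000000002 [276. 202.] 6497 ((616.060791015625, -27.295583724975586), 55.09823989868164)
t 30.25 pos [616.5 -24.4 137.7] grip 85.1 F [-0.4  0.4  0.3]
turn [-0.0011 -0.0013  0.005 ] then shift [ -2.9   1.  113.2] j7 0.08
scene 0.048 368 ((436.29833984375, 270.42657470703125), 25.897483825683594) [0.0463 0.0479 0.0496]
scene 0.034 843 ((437.6213073730469, 268.6711730957031), 47.9676399230957) [0.0323 0.0341 0.0358]
side 0.048 150 ((434.7181701660156, 265.809814453125), 25.448137283325195) [0.0457 0.048  0.0499]
side 0.034 338 ((435.8040466308594, 267.8627014160156), 48.53044509887695) [0.0317 0.034  0.0362]
```

Emit:
{"name": "arm_command", "arguments": {"rows": "-2.5 1 20 0 0 0;0 0 30 0 0 0;0 0 30 0 0 0;0 0 22 0 0 0;0 0 10 0 0 0;0 0 5 0 0 0;0 0 0 0 0 0;0 0 0 0 0 0"}}

```text
clock: 31.15
eef_pos: [0.6188, -0.0294, 0.022]
orientation: [2.349, 2.083, 0.002]
ft_force: [0.4, 0.2, -1.0]
gripper_width: 0.085
gripper_force: 0.0
```

Run:
```python
from h import *
from cell import r
plan(r.observe(),[.617,-.0272,.0165],FY)
```

```text
t 31.15 pos [618.8 -29.4  22. ] grip 85.0 F [ 0.4  0.2 -1. ]
turn [ 0.0023 -0.0001  0.0022] then shift [ 1.9 -2.1  5.5] j7 0.12
```

Emit:
{"name": "arm_command", "arguments": {"rows": "2 -2 4.5 0 0 0;0 0 0 0 0 0;0 0 0 0 0 0"}}

```text
clock: 31.45
eef_pos: [0.6161, -0.0269, 0.0166]
orientation: [2.35, 2.085, 0.0]
ft_force: [0.3, 1.0, 0.8]
gripper_width: 0.0851
gripper_force: 0.0
```

Emit:
{"name": "arm_command", "arguments": {"rows": "0 0 0 0 0 0;0 0 0 0 0 0;0 0 0 0 0 0;0 0 0 0 0 0", "jaw": 52}}

```text
clock: 31.85
eef_pos: [0.6163, -0.0272, 0.017]
orientation: [2.35, 2.084, 0.001]
ft_force: [-1.6, 0.6, 5.3]
gripper_width: 0.0597
gripper_force: 54.5
```

Emit:
{"name": "arm_command", "arguments": {"rows": "0 0 -6 0 0 0;0 0 -20 0 0 0;0 0 -25 0 0 0;0 0 -30 0 0 0;0 0 -30 0 0 0;0 0 -10 0 0 0;0 0 0 0 0 0;0 0 0 0 0 0"}}

```text
clock: 32.65
eef_pos: [0.6146, -0.0268, 0.1354]
orientation: [-2.348, -2.083, 0.004]
ft_force: [0.4, 0.3, -4.5]
gripper_width: 0.0596
gripper_force: 55.7
```

```bash
python3 br.py w11;python3 - <<'E'
from h import *
from cell import r
plan(r.observe(),[.427,-.284,.14],FY)
d=load("w11.npz");P=cloud(d)
m=(P[...,2]>.09)&(np.hypot(P[...,0]-FO[0],P[...,1]-FO[1])<.058);print(np.percentile(P[m][:,2],[10,50,90]))
E
```

```text
brass [279.  87.] 2045 0.1021 [array([627.8,  67.3]), array([11.7, 50.7]), np.float64(84.8)]
brass [278. 357.] 837 0.1018 [array([ 605.7, -118.6]), array([15.3, 50.6]), np.float64(86.8)]
t 32.70 pos [614.4 -26.8 135. ] grip 59.6 F [-0.2  0.2 -5.4]
turn [-0.0048  0.0003  0.0021] then shift [-278.1 -154.7   -5. ] j7 0.08
[0.13689251 0.18869915 0.22351181]
```

View pics/w11.png

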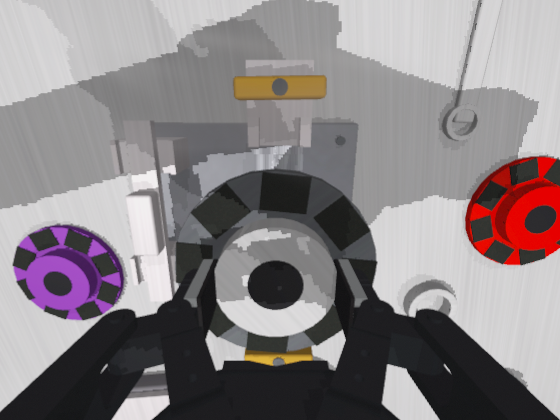

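Emit:
{"name": "arm_command", "arguments": {"rows": "-10 -6 -6 0 0 0;-24 -13 -6 0 0 0;-30 -17 0 0 0 0;-30 -17 0 0 0 0;-30 -17 0 0 0 0;-30 -17 0 0 0 0;-30 -17 0 0 0 0;-30 -17 0 0 0 0;-30 -17 0 0 0 0;-20 -10 0 0 0 0"}}

```text
clock: 33.7
eef_pos: [0.4337, -0.2747, 0.149]
orientation: [-2.355, -2.078, 0.005]
ft_force: [0.4, -0.3, -4.4]
gripper_width: 0.0598
gripper_force: 55.6
```

Emit:
{"name": "arm_command", "arguments": {"rows": "-10 -5 0 0 0 0;-4 -2 0 0 0 0;0 0 0 0 0 0;0 0 0 0 0 0;0 0 0 0 0 0"}}

```text
clock: 34.2
eef_pos: [0.43, -0.283, 0.1492]
orientation: [-2.347, -2.087, -0.001]
ft_force: [-0.0, 0.1, -4.7]
gripper_width: 0.0597
gripper_force: 55.6
```

Run:
```python
from h import *
from cell import r
s=r.observe();plan(s,[.427,-.284,.05],FY)
d=r.read_camera("wrist");P=cloud(d);cv2.imwrite("pics/w12.png",d["pixels"][:,:,::-1]);h=hsv(d)
x=(np.abs(P[...,0]-.427)<.09)&(np.abs(P[...,1]+.284)<.09)
for b in blobs(x&(abs(P[...,2]-.030)<.003),300):print("pan",b[2].round(),b[1],rect(plane(d,np.argwhere(b[0])[:,::-1],.030)))
z0=s["eef_pos"][2]+.001
for b in blobs(x&(abs(P[...,2]-z0)<.004),300):
    cn=max(cv2.findContours(b[0].astype(np.uint8),0,1)[0],key=len).reshape(-1,2);q=plane(d,cn,z0)*1000
    print("disc",b[1],np.nanmedian(P[b[0]][:,2]),z0,cv2.minEnclosingCircle(np.float32(q[:,:2])))
plan(r.observe(),[.427,-.284,.05],FY)
```

```text
t 34.20 pos [ 430.  -283.   149.2] grip 59.7 F [-0.   0.1 -4.7]
turn [ 0.0001 -0.0009  0.005 ] then shift [-1.3 -2.8 99.2] j7 0.61
pan [268. 160.] 3761 ((426.9515686035156, -245.7244415283203), (39.7557487487793, 111.77225494384766), 88.57620239257812)
disc 11545 0.15090401923186486 0.15016707464724258 ((429.8121643066406, -282.6156921386719), 55.04402160644531)
disc 2632 0.15100822562195185 0.15016707464724258 ((425.57672119140625, -321.14837646484375), 38.80122375488281)
t 34.25 pos [ 429.8 -283.3  149.2] grip 59.8 F [ 0.2 -0.  -4.5]
turn [ 0.0002 -0.0007  0.0047] then shift [-1.1 -2.7 99.2] j7 0.61
```

View pics/w12.png

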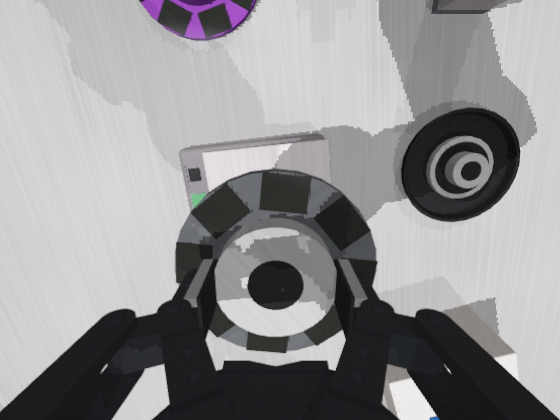

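Emit:
{"name": "arm_command", "arguments": {"rows": "0 -3.5 10 0 0 0;0 0 25 0 0 0;0 0 30 0 0 0;0 0 22 0 0 0;0 0 12 0 0 0;0 0 5 0 0 0;0 0 0 0 0 0;0 0 0 0 0 0"}}

```text
clock: 35.05
eef_pos: [0.4261, -0.2847, 0.0461]
orientation: [2.349, 2.083, 0.001]
ft_force: [-0.4, -0.4, -4.3]
gripper_width: 0.0594
gripper_force: 55.6
```

Emit:
{"name": "arm_command", "arguments": {"rows": "2 0 4 0 0 0;0 0 3 0 0 0;0 0 1.5 0 0 0;0 0 0.5 0 0 0;0 0 0 0 0 0;0 0 0 0 0 0"}}

```text
clock: 35.65
eef_pos: [0.4258, -0.282, 0.037]
orientation: [2.35, 2.084, 0.001]
ft_force: [-2.0, 1.6, 5.9]
gripper_width: 0.0597
gripper_force: 56.6
```

Contact; release and lift clear.

Emit:
{"name": "arm_command", "arguments": {"rows": "0 0 0 0 0 0;0 0 0 0 0 0;0 0 0 0 0 0;0 0 -10 0 0 0;0 0 -25 0 0 0;0 0 -35 0 0 0;0 0 -35 0 0 0;0 0 -30 0 0 0;30 10 0 0 0 0;30 10 0 0 0 0", "jaw": 85}}

```text
clock: 36.65
eef_pos: [0.4534, -0.2258, 0.1735]
orientation: [2.351, 2.077, 0.002]
ft_force: [0.5, 0.4, -0.9]
gripper_width: 0.085
gripper_force: 0.0
```

Emit:
{"name": "arm_command", "arguments": {"rows": "30 10 0 0 0 0;30 10 0 0 0 0;15 5 0 0 0 0;0 0 0 0 0 0;0 0 0 0 0 0"}}

```text
clock: 37.15
eef_pos: [0.4862, -0.1543, 0.1717]
orientation: [2.35, 2.083, -0.001]
ft_force: [0.2, -0.1, 0.9]
gripper_width: 0.0851
gripper_force: 0.0
```

Run:
```python
from h import *
from cell import r
for n in("scene","side"):
    d=r.read_camera(n);P=cloud(d);cv2.imwrite(f"pics/{n}9.png",d["pixels"][:,:,::-1])
    for nm,c,zs in(("disc",(.4265,-.283),(.052,.038)),("plate",(.435,.27),(.048,)),("brg",(.611,-.271),(.027,))):
        near=np.hypot(P[...,0]-c[0],P[...,1]-c[1])<.062
        for zz in zs:
            for b in blobs(near&(abs(P[...,2]-zz)<.003),60):
                cn=max(cv2.findContours(b[0].astype(np.uint8),0,1)[0],key=len).reshape(-1,2)
                print(n,nm,zz,b[1],cv2.minEnclosingCircle(np.float32(plane(d,cn,zz)[:,:2]*1000)),np.percentile(P[b[0]][:,2],[10,50,90]).round(4))
print(r.observe()["clock"],r.observe()["eef_pos"])
```

```text
scene disc 0.052 289 ((428.8877258300781, -280.7591247558594), 32.72182083129883) [0.0499 0.0516 0.0533]
scene disc 0.038 533 ((428.76983642578125, -280.11962890625), 57.70991516113281) [0.0363 0.0382 0.04  ]
scene plate 0.048 367 ((436.3472900390625, 268.3798522949219), 25.427215576171875) [0.0464 0.0479 0.0495]
scene brg 0.027 107 ((613.1082153320312, -270.9286193847656), 17.329654693603516) [0.025  0.0268 0.0284]
side disc 0.052 521 ((425.413818359375, -283.39910888671875), 32.66344451904297) [0.05   0.0521 0.054 ]
side disc 0.038 936 ((425.4553527832031, -283.61724853515625), 56.30381774902344) [0.0362 0.0385 0.0404]
side plate 0.048 151 ((434.02569580078125, 265.67437744140625), 25.464536666870117) [0.0458 0.0477 0.0499]
side brg 0.027 120 ((610.080322265625, -271.65826416015625), 17.452369689941406) [0.0251 0.0279 0.0292]
37.25 [ 0.48574045 -0.15536196  0.17164339]
```

View pics/scene9.png

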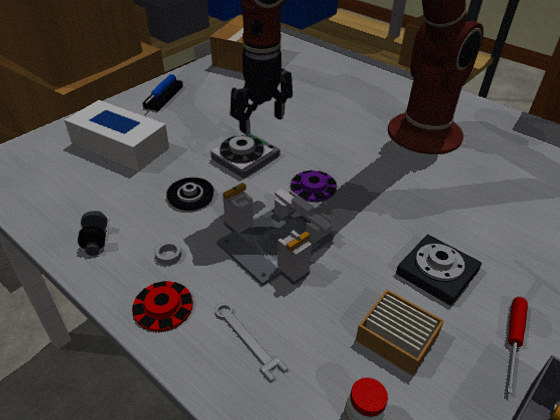

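```bash
python3 -c "
from cell import r
print(r.finish_job())"
```

```text
the job is handed in; nothing more can be done
None
```

I've handed the job in at about 37 s of the 112 s allowed. Both buttons are turned aside and the keeper is parked on its rests. The bearing is in the dish, the pressure plate on the surface plate and the friction disc on the scale pan, each upright and within about 2–3 mm of centre in the final camera checks.

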